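# Serve the flasks from the covered warmer

### The job

Put the bottle opener and the glass prism, which lie on the warmer's shut leaf, onto the lacquered tray; then turn the leaf right over, without letting it slam, so that its inner face with the cork rounds lies level on top. Then lift every flask out of its well and stand it upright in the middle of a cork round of its own (any round), without ever tipping a flask over. Leave the bowls and everything else on the table where they are.

Things in the scene. Friction and masses are not known exactly. Their poses are not given: they have to be found in the camera images.
- warmer: Flask warmer, fixed: dark lacquered wood box 290 (x) x 130 (y) x 145 mm high, walls 7 mm; origin at the centre of its underside, z up, x along the row of wells. The leaf is hinged on its +y rim. At y = +175 mm, x = +-115 mm two 16 mm square posts, 144 mm high, carry the opened leaf.
- well_block (a point): Middle of the flat top of the metal block inside the warmer, 55 mm under the rim. Four square wells, 45 mm wide, 80 mm deep, lie at y = 0 and x = -87, -29, +29, +87 mm from here (warmer's axes). The pit over the block is 276 x 116 mm inside the walls: fingers fit only straight down, on the +y and -y sides of a flask.
- leaf_hinge (a point): Middle of the leaf's hinge axis, which is parallel to the warmer's x (warmer y = +65 mm, z = 149 mm). The leaf's free edge rises from the -y side and comes down on the +y side.
- leaf (a joint): Angle (rad) of the flat leaf (290 x 130 x 8 mm, 0.35 kg) over the pit: 0 = shut, 3.14 = turned right over, level on the posts beside the box, inner face up. Stiff friction hinge (0.45 N m): the leaf stays at any angle. The inner face has a border 6 mm high and 5 mm wide on its three free sides, and four cork rounds.
- leaf_bar (a point): Middle of the leaf's handle: a round brass bar 10 mm thick and 110 mm long, parallel to the hinge, 175 mm from the hinge axis at mid-thickness of the leaf, held 45 mm clear of the leaf's free edge by two 8 mm rods at its ends. It can be pinched from above across the bar and turns freely between the fingers while the leaf goes over.
- pad0 (a point): Centre of a 52 mm cork round flush on the leaf's inner face, 65 mm from the hinge axis at warmer x = -87 mm; it faces down while the leaf is shut and up once it is turned over. A flask standing on it has its origin here.
- pad1 (a point): Centre of a 52 mm cork round flush on the leaf's inner face, 65 mm from the hinge axis at warmer x = -29 mm; it faces down while the leaf is shut and up once it is turned over. A flask standing on it has its origin here.
- pad2 (a point): Centre of a 52 mm cork round flush on the leaf's inner face, 65 mm from the hinge axis at warmer x = +29 mm; it faces down while the leaf is shut and up once it is turned over. A flask standing on it has its origin here.
- pad3 (a point): Centre of a 52 mm cork round flush on the leaf's inner face, 65 mm from the hinge axis at warmer x = +87 mm; it faces down while the leaf is shut and up once it is turned over. A flask standing on it has its origin here.
- flask0: White ceramic flask, 128 mm tall, 0.22 kg, round: body 42 mm in diameter up to 78 mm, shoulder to 90 mm, then a straight neck 32 mm in diameter from 90 to 128 mm. Origin at the centre of its underside, z up. Stands at the start in a well, its top 7 mm under the rim of the box. May be absent (None).
- flask1: White ceramic flask, 128 mm tall, 0.22 kg, round: body 42 mm in diameter up to 78 mm, shoulder to 90 mm, then a straight neck 32 mm in diameter from 90 to 128 mm. Origin at the centre of its underside, z up. Stands at the start in a well, its top 7 mm under the rim of the box. May be absent (None).
- flask2: White ceramic flask, 128 mm tall, 0.22 kg, round: body 42 mm in diameter up to 78 mm, shoulder to 90 mm, then a straight neck 32 mm in diameter from 90 to 128 mm. Origin at the centre of its underside, z up. Stands at the start in a well, its top 7 mm under the rim of the box. May be absent (None).
- flask3: White ceramic flask, 128 mm tall, 0.22 kg, round: body 42 mm in diameter up to 78 mm, shoulder to 90 mm, then a straight neck 32 mm in diameter from 90 to 128 mm. Origin at the centre of its underside, z up. Stands at the start in a well, its top 7 mm under the rim of the box. May be absent (None).
- opener: Stainless steel bottle opener lying flat, 120 mm long along its x, 0.12 kg; origin at the middle of its length, on the underside. Handle 18 mm wide and 12 mm thick from x = -60 to +15 mm, open loop head 36 mm wide and 10 mm thick from x = +10 to +60 mm. Lies at the start on the shut leaf.
- prism: Glass prism lying on one side: triangular section with 40 mm sides, 35 mm high, 60 mm long along its x with flat parallel ends, 0.11 kg; origin at the centre of its underside. Grip it over its ends. Lies at the start on the shut leaf.
- tray: Low tray of dark lacquered wood, fixed, 310 (x) x 200 (y) x 24 mm high, walls 7 mm, inner floor 7 mm above its underside; origin at the centre of its underside. The stack of bowls stands in its +x half; its -x half is empty.
- bowls: Three nested clay bowls, 104 mm across, 56 mm high; origin under the centre. Leave alone.
- lidded_box: Blue ceramic lidded box 116 x 91 x 84 mm; origin under the centre. Leave alone.
- mug: White mug, 76 mm across, 85 mm high; origin under the centre. Leave alone.
- candle_jar: Amber glass candle jar with brass lid, 74 mm across, 82 mm high; origin under the centre. Leave alone.
- remote: Black remote control 160 (x) x 45 x 18 mm; origin under the centre. Leave alone.
- books: Two books, 120 x 170 x 40 mm; origin under the centre. Leave alone.
- vase: Clay vase, 84 mm across, 130 mm high; origin under the centre. Leave alone.
Mind the look-alikes: they are no part of the job. Of the things like the opener, leave any that is purple; of the rest the larger one is meant. There is more than one size of the prism; the job needs the largest.

How it is judged:
On the way, in this order (a step that is already met when the one before it is completed fails the run):
1. the bottle opener and the prism lie on the lacquered tray (x of opener in the frame of tray between -0.15 and 0.15 m and y of opener in the frame of tray between -0.095 and 0.095 m and z of opener in the frame of tray between 0 and 0.035 m and linear speed of each of opener, prism below 0.05 m/s and x of prism in the frame of tray between -0.15 and 0.15 m and y of prism in the frame of tray between -0.095 and 0.095 m and z of prism in the frame of tray between 0 and 0.035 m and value of joint leaf below 1 rad), for 0.2 s.
2. the leaf is turned right over, inner face up (value of joint leaf above 3 rad), for 0.2 s.
At the end, for the whole second after the job is handed in: Opener and prism at rest within the lacquered tray (origin inside its walls, on its floor and not in the bowls); leaf at more than 3.0 rad; every flask present upright (within 0.1 rad) and at rest on a cork round, its foot's centre within 17 mm of the round's centre (x of opener in the frame of tray between -0.15 and 0.15 m and y of opener in the frame of tray between -0.095 and 0.095 m and z of opener in the frame of tray between 0 and 0.035 m and linear speed of each of opener, prism below 0.05 m/s and x of prism in the frame of tray between -0.15 and 0.15 m and y of prism in the frame of tray between -0.095 and 0.095 m and z of prism in the frame of tray between 0 and 0.035 m and value of joint leaf above 3 rad and (distance between flask0 and pad0 below 0.017 m or distance between flask0 and pad1 below 0.017 m or distance between flask0 and pad2 below 0.017 m or distance between flask0 and pad3 below 0.017 m) and angle between each of flask0, flask1, flask2, flask3's own z axis and vertical below 0.1 rad and linear speed of each of flask0, flask1, flask2, flask3 below 0.03 m/s and (distance between flask1 and pad0 below 0.017 m or distance between flask1 and pad1 below 0.017 m or distance between flask1 and pad2 below 0.017 m or distance between flask1 and pad3 below 0.017 m) and (distance between flask2 and pad0 below 0.017 m or distance between flask2 and pad1 below 0.017 m or distance between flask2 and pad2 below 0.017 m or distance between flask2 and pad3 below 0.017 m) and (distance between flask3 and pad0 below 0.017 m or distance between flask3 and pad1 below 0.017 m or distance between flask3 and pad2 below 0.017 m or distance between flask3 and pad3 below 0.017 m)); the robot touches nothing.
It fails at once if a flask is tipped over (more than 0.7 rad) (angle between any of flask0, flask1, flask2, flask3's own z axis and vertical above 0.7 rad).
It fails at once if the leaf slams (faster than 3.5 rad/s) (velocity of joint leaf above 3.5 rad/s or velocity of joint leaf below -3.5 rad/s).
It fails at once if a bystander (bowls, lidded box, mug, candle jar, remote, books or vase) is moved more than 40 mm (distance of any of bowls, lidded_box, mug, candle_jar, remote, books, vase from where it was at the start of the episode above 0.04 m).
Of flask0, flask1, flask2, flask3 only 2 to 4 are there at a start; the rules pass over those that are not, and their reading is None.
At some moment in a run one of opener, prism may be knocked a few centimetres aside while the robot is not near it.
It also fails if it takes over 208 s, if anything falls off the work surface, if the arm or the gripper's body presses on something with over 40 N, if the wrist force passes 120 N, or if a joint passes its speed limit or range.

### The arm

A 6-joint arm with a two-finger parallel gripper is mounted at the origin on the work surface. World frame = base frame: x ahead of the robot, y to its left, z up, the work surface at z = 0. Lengths are in m, angles in rad, forces in N, time in s.
With the tool pointing down it reaches from about 0.275 to 0.85 m from the base axis. Payload 5.2 kg.
Tool frame: the origin (TCP) lies at the very end of the fingers, on their centre line; the grasp point (between the pads) lies 19 mm behind it; z points along the fingers, y is the line along which they close (so a half turn about z gives the same grasp; the last joint's range is limited). The gripper opens to 85 mm and grips with 20 to 120 N. Pads are 22 mm wide; open, the fingers measure 114 mm over their backs; the gripper's body (76 mm by 85 mm) begins 54 mm behind the grasp point. The pads swing forward as they close: fully open they stand 13 mm farther back than shut.
Start: joints at [-1.474, 0.259, 1.535, -0, 1.348, -0.203], TCP at [0.162, -0.525, 0.231] pointing down, gripper open.
Joint ranges: [-3.14, 3.14], [-0.91, 2.08], [0.19, 2.58], [-1.22, 4.36], [0.22, 2.71], [-3.12, 3.12]. Speed limits (rad/s): [2.57, 2.57, 3.14, 3.14, 3.14, 3.14].

### API

Orientations are given as a unit quaternion [x, y, z, w].
In Python, from plant import r gives the robot as it stands. Calls block until the motion is done:
- r.move_ptp(position, orientation): joint-space move of the TCP to a pose.
- r.move_l(position, ori=None, v=0.15): straight line of the TCP; ori=None keeps the orientation; v is the mean speed in m/s.
- r.move_j(angles): joint-space move.
- r.move_gripper(opening): finger opening in m; the grip force is fixed at half the most; returns when the fingers have stopped.
- r.dwell(seconds).
- r.solve_ik(position, orientation): joint angles nearest the present ones, or None.
- r.state(): the state.
- r.get_image(name): name is "scene" or "top"; returns (picture, depth): 384x512x3 uint8, red, green, blue; 384x512 float32, m along the optical axis (not along the pixel's ray), 0 where there is no reading.
- r.camera_info(name): a dict with "fov_y" (degrees; the focal length in pixels is half the picture's height over the tangent of half this angle, whatever the lens; pixels are square), "cx", "cy" (the principal point, pixels), "world_to_cam" (4x4, takes a point from world to camera coordinates). Camera axes: x right, y down, z forward; pixel columns grow to the right and rows downward; lengths in m; the calibration is good to about 2 mm. A picture is of the moment at which its call begins. camera_info takes no time and is no camera call.
A pose or a line that the arm cannot do raises r.MotionError and nothing moves.
- r.job_done(): hands the job in; it is judged then, once.
The state is a dict: "time_s": time; "q": joint angles; "qd": joint speeds; "tau": joint torques, N m; "tcp_pos": TCP position; "eef_rot": TCP orientation; "ft_force": force on the tool from outside, world axes, zero at the start; "moment": the same for the moment, N m; "finger_gap": finger opening in m; "gripper_force": force on a finger pad.
Only numpy, scipy, OpenCV 4.12 (cv2) and the standard library are available. Lean on these libraries where they do the work, as an engineer would, in place of code of your own. Each camera call takes 0.05 s, during which the arm holds its last target. There are 200 camera calls.

## Working session

There is one attempt and no reset: what is moved stays moved. The work goes in short steps, each a Python script; the robot and the scene stay as the last script left them, time stands still between calls to the robot, and variables do not carry over. Pictures are saved under pics/ and viewed, at most 14 in all, crops included, and the job is handed in when it is done.

```bash
ls; mkdir -p pics
cat > h.py <<'E'
import numpy as np, cv2
from plant import r
def cam(n):
    i=r.camera_info(n); f=192/np.tan(np.radians(i["fov_y"])/2); return f,i["cx"],i["cy"],np.array(i["world_to_cam"])
def proj(n,p):
    f,cx,cy,T=cam(n); c=T[:3,:3]@np.array(p)+T[:3,3]; return np.array([cx+f*c[0]/c[2],cy+f*c[1]/c[2]])
def ray(n,u,v):
    f,cx,cy,T=cam(n); R=T[:3,:3]; return -R.T@T[:3,3], R.T@np.array([(u-cx)/f,(v-cy)/f,1.])
def onz(n,u,v,z):
    o,d=ray(n,u,v); return o+d*(z-o[2])/d[2]
def cloud(n,D):
    f,cx,cy,T=cam(n); v,u=np.mgrid[:D.shape[0],:D.shape[1]]
    C=np.stack([(u-cx)/f*D,(v-cy)/f*D,D],-1); P=(C-T[:3,3])@T[:3,:3]; P[D<=0]=np.nan; return P
def snap(n,tag):
    I,D=r.get_image(n); np.savez(f"{tag}.npz",I=I,D=D); return I,D
def save(I,name,s=1.5):
    cv2.imwrite(f"pics/{name}.png",cv2.resize(I[...,::-1].copy(),None,fx=s,fy=s,interpolation=cv2.INTER_CUBIC))
E
python3 - <<'E'
from h import *
for n in ("scene","top"):
    I,D=snap(n,n+"0"); save(I,n+"0"); i=r.camera_info(n); print(n,i); o,_=ray(n,0,0);print(o, (D>0).mean(),D.min(),D.max())
E
```

```text
pics
scene {'fov_y': 53.974547356364106, 'cx': 254.63254199292925, 'cy': 193.452244176692, 'world_to_cam': array([[ 0.02836215,  0.99954861,  0.00990787, -0.05576128],
       [ 0.72111341, -0.01359545, -0.69268363, -0.3132009 ],
       [-0.69223626,  0.02679069, -0.7211735 ,  1.63853278],
       [ 0.        ,  0.        ,  0.        ,  1.        ]])}
[1.36168668 0.00758057 0.96526976] 0.9960886637369791 0.0 3.6511304
top {'fov_y': 46.106789009844704, 'cx': 260.422698312676, 'cy': 192.73023949852035, 'world_to_cam': array([[-0.00703812, -0.99996432,  0.00467223,  0.06755001],
       [-0.99696787,  0.00665478, -0.07752928,  0.54518638],
       [ 0.07749543, -0.00520372, -0.99697913,  1.35691997],
       [ 0.        ,  0.        ,  0.        ,  1.        ]])}
[0.43885363 0.07098054 1.39477319] 0.9960886637369791 0.0 2.2384095
```

View pics/scene0.png

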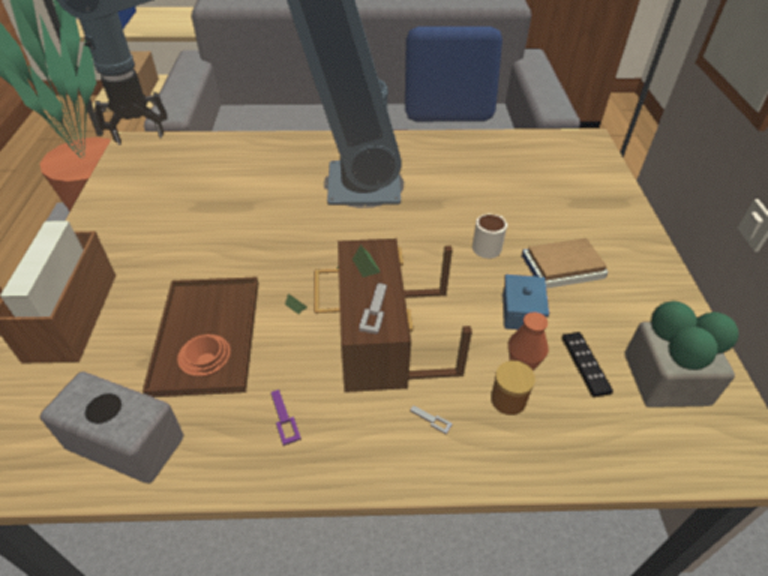

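View pics/top0.png

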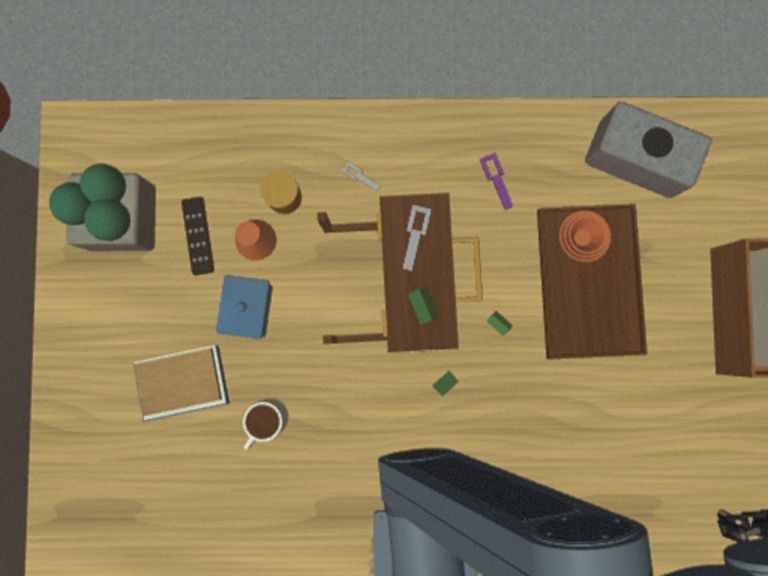

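```bash
cat > meas.py <<'E'
from h import *
def hsv(I): return cv2.cvtColor(I,cv2.COLOR_RGB2HSV).astype(int)
def mG(I): h=hsv(I); return ((h[...,0]>40)&(h[...,0]<90)&(h[...,1]>80)).astype(np.uint8)
def mS(I): h=hsv(I); return ((h[...,1]<45)&(h[...,2]>110)).astype(np.uint8)
def blobs(m,amin=15):
    n,l,s,c=cv2.connectedComponentsWithStats(m,connectivity=8)
    return [(l==k) for k in range(1,n) if s[k,4]>=amin]
def tri(pa,pb):
    a,u=ray("scene",*pa); b,v=ray("top",*pb)
    s=np.linalg.lstsq(np.stack([u,-v],1),b-a,rcond=None)[0]; p,q=a+s[0]*u,b+s[1]*v
    return (p+q)/2,np.linalg.norm(p-q)
def rect(xy):
    xy=(np.asarray(xy)*1000).astype(np.float32); (c,wh,a)=cv2.minAreaRect(xy); return np.array(c)/1000,np.array(wh)/1000,a
E
python3 - <<'E'
from meas import *
np.set_printoptions(precision=4,suppress=True)
for n in ("top","scene"):
    z=np.load(n+"0.npz"); I,D=z["I"],z["D"]; P=cloud(n,D)
    for nm,m in (("G",mG(I)),("S",mS(I))):
        for b in blobs(m):
            q=P[b]; 
            c=np.nanmedian(q,0)
            if not(0.2<c[0]<0.95 and abs(c[1])<0.5 and c[2]<.3): continue
            v,u=np.nonzero(b); R=rect(q[:,:2][~np.isnan(q[:,0])])
            print(n,nm,"px",u.mean(),v.mean(),b.sum(),"P",c,"zmax",np.nanpercentile(q[:,2],[5,95]),"rect",R)
z=np.load("top0.npz"); I,D=z["I"],z["D"]; P=cloud("top",D)
m=((P[...,2]>.14)&(P[...,2]<.16)&(P[...,0]>.3)&(P[...,0]<.85)&(abs(P[...,1])<.3)).astype(np.uint8)
for b in blobs(m,200): print("leaf",b.sum(),rect(P[b][:,:2]),np.nanmedian(P[b][:,2]))
m=((P[...,2]>.003)&(P[...,2]<.035)&(P[...,0]>.3)&(P[...,1]<-.1)&(P[...,1]>-.5)).astype(np.uint8)
for b in blobs(m,100): print("tray",b.sum(),rect(P[b][:,:2]),np.nanpercentile(P[b][:,2],[10,50,95]))
# posts / bar
m=((P[...,2]>.125)&(P[...,2]<.165)&(P[...,0]>.3)&(P[...,0]<.85)&(abs(P[...,1])<.4))
for y in (.12,.2):pass
q=P[m]; yl=q[:,1]; print("y range",yl.min(),yl.max())
bz=blobs(m.astype(np.uint8),3)
for b in bz: print(b.sum(),np.nanmean(P[b],0),np.nanmin(P[b],0),np.nanmax(P[b],0))
c=I[95:265,200:380]; save(c,"crop",4)
E
```

```text
top G px 281.89247311827955 203.23655913978496 279 P [0.5052 0.0067 0.1729] zmax [0.157  0.1874] rect (array([0.5057, 0.0057]), array([0.0583, 0.0371]), 23.723358154296875)
top G px 332.34188034188037 215.71794871794873 117 P [ 0.4735 -0.1556  0.0168] zmax [0.0033 0.0287] rect (array([ 0.4753, -0.1566]), array([0.0441, 0.0241]), 48.53129196166992)
top G px 296.618320610687 255.22137404580153 131 P [ 0.3554 -0.0448  0.0143] zmax [0.0021 0.0278] rect (array([ 0.3541, -0.0456]), array([0.0279, 0.0429]), 40.73054122924805)
top S px 436.4780564263323 96.05015673981191 1914 P [ 0.814  -0.4422  0.1199] zmax [0.1146 0.1242] rect (array([ 0.8168, -0.4488]), array([0.1944, 0.1054]), 66.80555725097656)
top S px 240.14414414414415 117.56756756756756 111 P [0.7814 0.1258 0.0088] zmax [0.0033 0.0139] rect (array([0.7804, 0.1238]), array([0.0814, 0.0239]), 53.70478439331055)
top S px 276.3233333333333 157.11666666666667 300 P [0.6351 0.0237 0.1648] zmax [0.1598 0.169 ] rect (array([0.6296, 0.021 ]), array([0.0349, 0.1192]), 75.7291488647461)
top S px 129.5148514851485 264.8943894389439 303 P [0.312
[... 1935 characters left out ...]
), 29.581317901611328) [0.0044 0.0103 0.0167]
tray 5687 (array([ 0.5647, -0.3593]), array([0.3291, 0.2503]), 0.8254844546318054) [0.0046 0.0084 0.0252]
tray 134 (array([ 0.6504, -0.3285]), array([0.0384, 0.0392]), 59.48817825317383) [0.025  0.0296 0.0338]
tray 178 (array([ 0.4747, -0.1626]), array([0.0591, 0.049 ]), 61.70610427856445) [0.0039 0.0123 0.0269]
y range -0.3930868892461343 0.3564237359575842
4845 [0.5685 0.0102 0.1542] [ 0.4218 -0.1034  0.1438] [0.7165 0.0899 0.165 ]
44 [0.6742 0.193  0.142 ] [0.6658 0.1853 0.126 ] [0.683  0.202  0.1483]
216 [0.6457 0.3338 0.131 ] [0.6227 0.3113 0.1262] [0.6692 0.3564 0.138 ]
42 [0.446  0.1824 0.1434] [0.4391 0.1746 0.1291] [0.453  0.1907 0.1511]
```

View pics/crop.png

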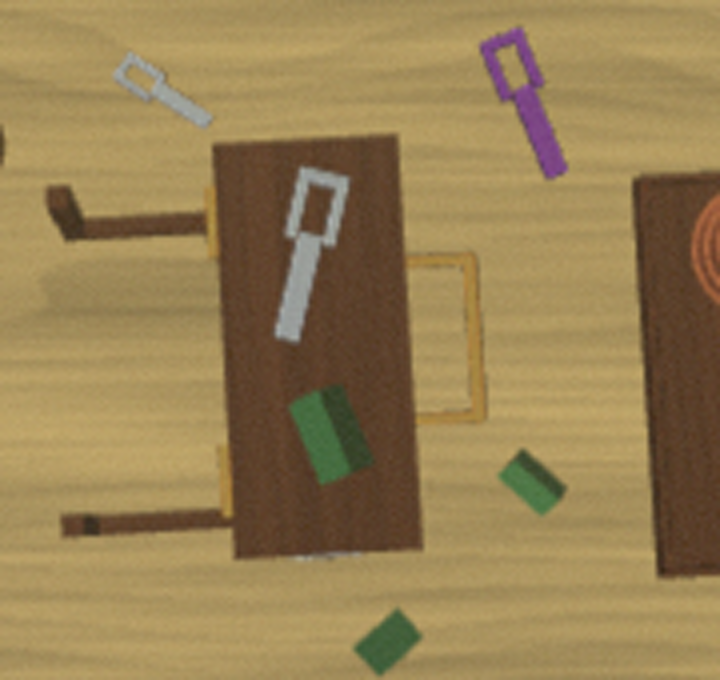

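Crop: the silver opener on the leaf (top px 276,157; 119 mm) is the larger of the two silver ones (the other is at 240,118; 81 mm), and the one at (330,120) is purple. The prism on the leaf (282,203; 58 mm) is larger than those at (332,216) and (297,255), both about 43 mm. So both wanted items lie on the leaf. Opener first.

```bash
cat >> meas.py <<'E'
from scipy.spatial.transform import Rotation as Ro
def ori(a,tilt=0.):
    """tool down, closing line at world angle a"""
    y=np.array([np.cos(a),np.sin(a),0]); z=np.array([0,0,-1.]); return Ro.from_matrix(np.stack([np.cross(y,z),y,z],1)).as_quat()
def best(p,a):
    c=[]
    for k in (0,np.pi):
        q=r.solve_ik(list(p),list(ori(a+k)))
        if q is not None: c.append((abs(q[5]),ori(a+k)))
    return min(c,key=lambda t:t[0])[1]
def go(p,a):
    o=best(p,a); r.move_ptp(list(p),list(o)); return o
def find_items(tag):
    """opener & prism on (or near) leaf/tray from the top view: centre, axis angle"""
    I,D=snap("top",tag); P=cloud("top",D); out={}
    for nm,m,L,Lt in (("opener",mS(I),.105,.135),("prism",mG(I),.05,.068)):
        for b in blobs(m,120):
            q=P[b]; q=q[~np.isnan(q[:,0])]; c=np.median(q,0)
            if not(.2<c[0]<.9 and -.55<c[1]<.5 and c[2]<.25): continue
            cc,wh,a=rect(q[:,:2])
            if L<wh.max()<Lt and wh.min()<.05: out[nm]=(cc,np.radians(a if wh[0]>wh[1] else a+90),np.percentile(q[:,2],[5,95]),wh)
    return out
E
python3 - <<'E'
from meas import *
np.set_printoptions(precision=4,suppress=True)
px=np.array([[538,208],[635,205],[646,353],[547,358]])/1.5
T=np.array([onz("top",*p,.024) for p in px]); print(T, T.mean(0)); print("bowls",onz("top",585/1.5,237/1.5,.05))
s=r.state(); p=s["tcp_pos"]; r.move_l([p[0],p[1],.36])
it=find_items("a1"); print(it)
c,a,z,_=it["opener"]; 
if np.cos(a)<0:a+=np.pi
g=c-0.010*np.array([np.cos(a),np.sin(a)])
r.move_gripper(.045)
o=go([*g,.26],a+np.pi/2); r.move_l([*g,.157],v=.12)
print(r.state()["ft_force"]); r.move_gripper(0.0); s=r.state(); print(s["finger_gap"],s["gripper_force"])
r.move_l([*g,.26]); s=r.state(); print(s["finger_gap"],s["gripper_force"],s["ft_force"],s["q"],s["time_s"],a)
E
```

```text
[[ 0.7104 -0.2399  0.024 ]
 [ 0.7154 -0.4396  0.024 ]
 [ 0.4125 -0.4512  0.024 ]
 [ 0.4038 -0.2507  0.024 ]] [ 0.5605 -0.3453  0.024 ]
bowls [ 0.6457 -0.327   0.05  ]
{'opener': (array([0.6293, 0.0216]), np.float64(2.888296206519049), array([0.1597, 0.1688]), array([0.0342, 0.1187])), 'prism': (array([0.5055, 0.005 ]), np.float64(0.36788880666743695), array([0.1559, 0.1875]), array([0.0582, 0.0375]))}
[ 0.1668 -0.7868 -0.3824]
0.01602481953365432 59.22040343284607
0.01588645500142247 58.59781622886658 [-0.0225 -0.6768 -1.2821] [-0.1408  0.3707  1.3109  0.      1.4623 -1.4582] 6.4 6.0298888601088425
```

Run:
```python
from meas import *
np.set_printoptions(precision=4,suppress=True)
ty=.03; X=np.array([np.cos(ty),np.sin(ty)]);Y=np.array([-X[1],X[0]]); T=np.array([.5605,-.3453])
g=T-.075*X+.045*Y-.010*X
go([*g,.26],ty+np.pi/2); r.move_l([*g,.05]); r.move_l([*g,.0125],v=.05); print(r.state()["ft_force"])
r.move_gripper(.045); r.move_l([*g,.26],v=.25)
it=find_items("a2"); print(it)
c,a,z,_=it["prism"]; c=c+np.array([.002,.0005])
r.move_gripper(.085); go([*c,.27],a); r.move_l([*c,.158],v=.12); print(r.state()["ft_force"])
r.move_gripper(0); s=r.state(); print(s["finger_gap"],s["gripper_force"])
r.move_l([*c,.27],v=.15); s=r.state(); print(s["finger_gap"],s["ft_force"],s["time_s"])
g=T-.085*X-.045*Y
go([*g,.26],ty); r.move_l([*g,.05]); r.move_l([*g,.013],v=.05); print(r.state()["ft_force"])
r.move_gripper(.078); r.move_l([*g,.26],v=.25)
p=r.state()["tcp_pos"]; r.move_l([.30,-.40,.30],v=.25)
I,D=snap("top","a3"); save(I,"a3"); print(find_items("a4"),r.state()["time_s"])
P=cloud("top",D); np.set_printoptions(precision=4)
from scipy import ndimage
m=((P[...,2]>.145)&(P[...,2]<.161)&(P[...,0]>.38)&(P[...,0]<.76)&(abs(P[...,1]-.01)<.15)).astype(np.uint8)
m=cv2.morphologyEx(m,cv2.MORPH_OPEN,np.ones((9,9),np.uint8))
for b in blobs(m,500): print("leaf",rect(P[b][:,:2]),np.nanmedian(P[b],0))
for x0 in (.48,):
    m=(P[...,2]>.135)&(P[...,2]<.17)&(P[...,0]>.40)&(P[...,0]<.75)&(P[...,1]>-.125)&(P[...,1]<-.085); print("bar",rect(P[m][:,:2]),np.nanpercentile(P[m][:,2],[50,90]))
```

```text
[-9.3346  9.9359 52.9312]
{'opener': (array([ 0.4633, -0.3032]), np.float64(0.031346340217208765), array([0.0191, 0.0369]), array([0.116, 0.036])), 'prism': (array([0.506 , 0.0049]), np.float64(0.39054188792624633), array([0.1566, 0.1876]), array([0.0583, 0.0382]))}
[0.1458 0.569  0.6044]
0.05854652699245386 64.77672457695007
0.058581094148354974 [-0.1058 -0.3843 -1.9854] 16.425
[-2.7173  2.7552  6.7927]
{'opener': (array([ 0.4632, -0.3056]), np.float64(3.1023123590916692), array([0.019 , 0.0376]), array([0.0349, 0.1158])), 'prism': (array([ 0.476 , -0.3909]), np.float64(3.1378899275682017), array([0.0105, 0.0411]), array([0.0354, 0.0579]))} 22.8
leaf (array([0.5689, 0.0161]), array([0.2893, 0.1362]), 2.1154937744140625) [0.5674 0.015  0.1538]
bar (array([ 0.573 , -0.0952]), array([0.0175, 0.1176]), 89.1535415649414) [0.1531 0.1567]
```

View pics/a3.png

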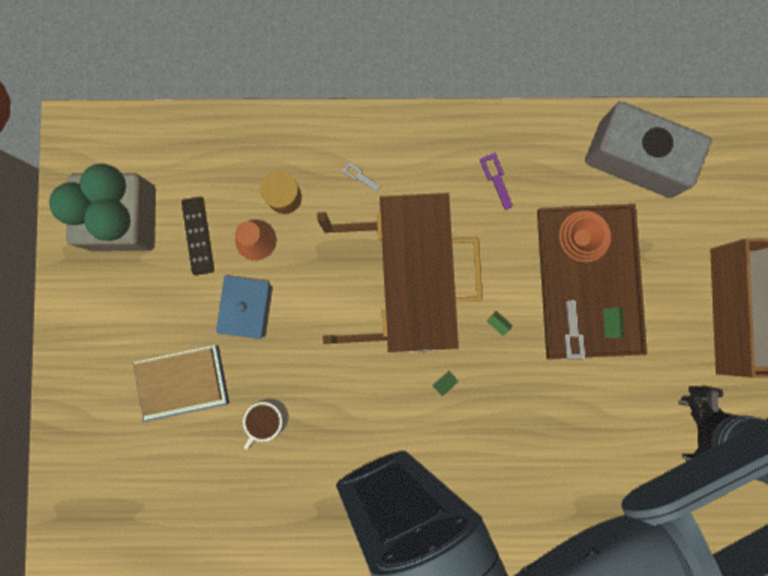

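The top view shows the leaf cleared and the prism flat in the tray at (613,323). The opener at (574,332) went in turned half round, so its head rests on the tray's near wall. I'll regrip it and shift it +x by 22 mm, then turn the leaf.

```bash
cat >> meas.py <<'E'
yw=.0454; WX=np.array([np.cos(yw),np.sin(yw),0]); WY=np.array([-WX[1],WX[0],0]); WZ=np.array([0,0,1.])
C0=np.array([.5689,.0135,0])
def W(x,y,z): return C0+x*WX+y*WY+z*WZ
E
python3 - <<'E'
from meas import *
np.set_printoptions(precision=4,suppress=True)
g=np.array([.474,-.3045])
r.move_gripper(.045); go([*g,.12],np.pi/2); r.move_l([*g,.018],v=.08); print(r.state()["ft_force"]); r.move_gripper(0); print(r.state()["finger_gap"])
r.move_l([*g,.06]); g=g+[.024,0]; r.move_l([*g,.06]); 
for z in (.03,.024,.020,.017,.014):
    r.move_l([*g,z],v=.04); f=r.state()["ft_force"][2]
    print(z,f)
    if f>6: break
r.move_gripper(.045); r.move_l([*g,.26],v=.25)
b=W(0,-.110,.149)
q=go([*(b+[0,0,.1])],yw+np.pi/2); it=find_items("b1"); print(it, r.state()["time_s"])
E
```

```text
[-1.1942 -0.3876 -0.1224]
0.01612924470744813
0.03 -1.3515017118012074
0.024 -1.1551650277222336
0.02 -1.3933864016095217
0.017 4.1319003171536455
0.014 8.822913838731557
{'prism': (array([ 0.476, -0.391]), np.float64(3.139156526982643), array([0.0092, 0.0418]), array([0.0359, 0.058 ]))} 31.9
```

Run:
```python
from meas import *
np.set_printoptions(precision=4,suppress=True)
I,D=snap("scene","b2"); P=cloud("scene",D)
for b in blobs(mS(I),15):
    q=P[b]; c=np.nanmedian(q,0)
    if .3<c[0]<.7 and -.5<c[1]<-.15: print("opener",rect(q[:,:2]),np.nanpercentile(q[:,2],[5,95]))
save(I[150:280,90:300],"b2",3.5)
b=W(0,-.110,.149); r.move_gripper(.04)
r.move_l(list(b+[0,0,-.017]),v=.1); r.move_gripper(0); s=r.state(); print("gap",s["finger_gap"],s["ft_force"])
```

```text
opener (array([nan, nan]), array([0., 0.]), 0.0) [0.0098 0.0206]
gap 0.007653474482802191 [-1.047   4.1946  4.617 ]
```

View pics/b2.png

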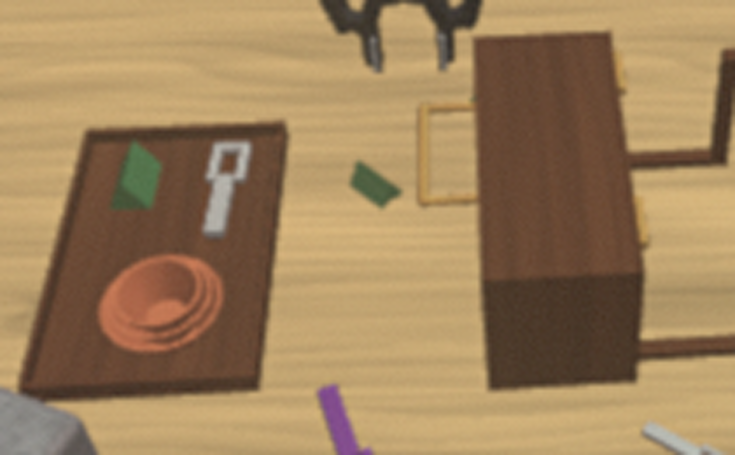

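The crop shows the opener at (228,190) and the prism at (140,175), both flat inside the tray. The bar is gripped, so I'll turn the leaf.

Run:
```python
from meas import *
np.set_printoptions(precision=3,suppress=True)
H=W(0,.065,.149); N=26
t0=r.state()["time_s"]
for k in range(1,N+1):
    t=k/N*3.135
    r.move_l(list(H+.175*(-np.cos(t)*WY+np.sin(t)*WZ)+[0,0,-.017]),v=.1)
    s=r.state()
    if k%3==0 or k>23: print(round(t,2),s["finger_gap"],s["ft_force"])
    if np.linalg.norm(s["ft_force"])>60: print("stop"); break
print(r.state()["time_s"]-t0)
```

```text
0.36 0.007752395584006135 [ 1.754  1.263 -1.279]
0.72 0.007597659422775036 [ 0.113 -7.055  5.558]
1.09 0.007984750041825524 [ -4.195 -10.093  17.817]
1.45 0.007384718163148367 [-3.218 -2.468 17.171]
1.81 0.0073925349445957255 [-1.273  4.537  9.957]
2.17 0.007473737526197721 [-0.789  5.43   5.607]
2.53 0.007712770448397579 [-0.941  3.016 -2.231]
2.89 0.0076632665363136 [-4.87   1.693 -0.609]
3.01 0.007307354720797681 [-4.649  2.214 -1.907]
3.13 0.007576544103897654 [-5.144  3.856 -3.531]
9.316700000000004
```

Run:
```python
from meas import *
np.set_printoptions(precision=4,suppress=True)
p=np.array(r.state()["tcp_pos"]); r.move_l(list(p-[0,0,.002]),v=.02); print(r.state()["ft_force"]); r.move_gripper(.035); r.move_l([p[0],p[1],.30],v=.2); 
r.move_l([.33,-.28,.36],v=.3)
I,D=snap("top","c1"); I2,D2=snap("scene","c2")
save(I[100:260,150:330],"c1",4); save(I2[120:290,200:360],"c2",3.5)
P=cloud("top",D)
h=hsv(I)
m=((P[...,2]>.13)&(P[...,2]<.175)&(P[...,0]>.38)&(P[...,0]<.76)&(P[...,1]>.085)&(P[...,1]<.28))
print("leaf z",np.nanpercentile(P[m][:,2],[5,50,95]))
for i in range(4):
    x=(-87,-29,29,87)[i]/1000
    for y,nm in ((0,"well"),(.13,"pad")):
        w=W(x,y,0); mm=(np.hypot(P[...,0]-w[0],P[...,1]-w[1])<.012); print(i,nm,w[:2],np.nanpercentile(P[mm][:,2],[10,50,90]),I[mm].mean(0).round())
print(find_items("c3"),r.state()["time_s"])
```

```text
[-4.8811  2.5659 -1.4034]
leaf z [0.1516 0.1561 0.1619]
0 well [0.482  0.0096] [0.1359 0.1392 0.1425] [101. 101.  90.]
0 pad [0.4761 0.1394] [0.1527 0.1567 0.16  ] [160. 126.  80.]
1 well [0.5399 0.0122] [0.0045 0.011  0.0142] [93. 69. 54.]
1 pad [0.534 0.142] [0.1535 0.1566 0.16  ] [160. 127.  81.]
2 well [0.5979 0.0148] [0.1368 0.1389 0.1428] [100. 100.  88.]
2 pad [0.592  0.1447] [0.1535 0.1561 0.1591] [159. 126.  80.]
3 well [0.6558 0.0174] [0.1361 0.1393 0.1421] [102. 101.  88.]
3 pad [0.6499 0.1473] [0.1527 0.1568 0.16  ] [160. 126.  80.]
{'opener': (array([ 0.498 , -0.2746]), np.float64(0.07196377252855304), array([0.0122, 0.0237]), array([0.1205, 0.0365])), 'prism': (array([ 0.4757, -0.3905]), np.float64(3.110764167127145), array([0.0101, 0.042 ]), array([0.0373, 0.0575]))} 47.0667
```

View pics/c1.png

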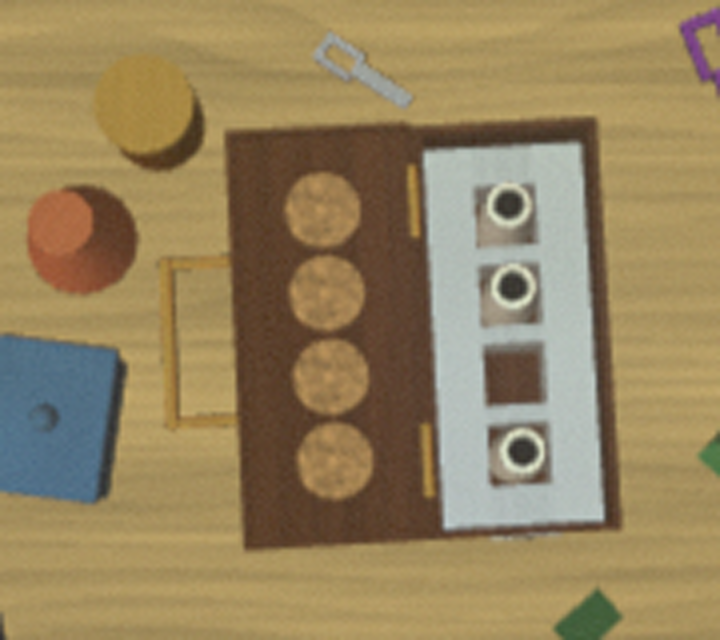

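View pics/c2.png

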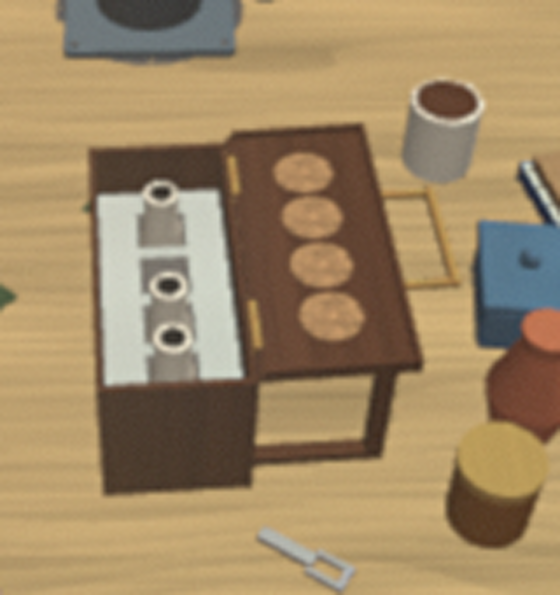

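The leaf lies inner face up. Flask mouths are at crop c1 (509,205), (513,287) and (522,452), i.e. wells 3, 2 and 0; well 1 (514,374) is empty. All four corks are visible at (322–335, 210–460). The opener was knocked about 3 cm but is still flat in the tray. Next I'll measure mouths and corks, then move the flasks.

```bash
cat > fl.py <<'E'
from meas import *
np.set_printoptions(precision=4,suppress=True)
V={}
for n,t in (("top","c1"),("scene","c2")):
    z=np.load(t+".npz"); I,D=z["I"],z["D"]; P=cloud(n,D); h=hsv(I)
    cork=((h[...,0]>8)&(h[...,0]<22)&(h[...,2]>130)&(P[...,2]>.14)&(P[...,2]<.17)&(P[...,1]>.10)&(P[...,1]<.19)&(P[...,0]>.43)&(P[...,0]<.70)).astype(np.uint8)
    fla=((P[...,2]>.125)&(P[...,2]<.148)&(abs((P-C0)@WY)<.035)&(abs((P-C0)@WX)<.13)).astype(np.uint8)
    out=[]
    for m in (cork,fla):
        L=[]
        for b in blobs(m,20):
            cs,_=cv2.findContours(b.astype(np.uint8),cv2.RETR_EXTERNAL,cv2.CHAIN_APPROX_NONE)
            c=cv2.fitEllipse(cv2.convexHull(np.vstack(cs)))[0]; L.append((*c,P[b][:,0].mean()))
        out.append(sorted(L,key=lambda t:t[2]))
    V[n]=out
pads,fls=[],[]
for k,(nm,zz,dst) in enumerate((("pad",.154,pads),("flask",.138,fls))):
    for i,b in enumerate(V["top"][k]):
        w=onz("top",b[0],b[1],zz); dst.append(w)
        a=min(V["scene"][k],key=lambda t:abs(t[2]-b[2]))
        if __name__=="__main__": print(nm,b[:2],"top",w,"tri",*tri(a[:2],b[:2]),"warmer xy",(w-C0)@WX,(w-C0)@WY)
E
python3 fl.py
```

```text
pad (233.2005157470703, 214.89547729492188) top [0.4747 0.1397 0.154 ] tri [0.4748 0.1405 0.1524] 0.00132126747059888 warmer xy -0.08835253515281684 0.13036447432496384
pad (232.21368408203125, 193.8245086669922) top [0.5328 0.1423 0.154 ] tri [0.533  0.1433 0.1527] 0.0018111179207588048 warmer xy -0.030224913308938825 0.13030935855821746
pad (231.1870880126953, 172.9198760986328) top [0.5908 0.145  0.154 ] tri [0.5911 0.146  0.1528] 0.0018610215761985915 warmer xy 0.027868031305463607 0.1303856577373656
pad (230.14492797851562, 152.0325469970703) top [0.6492 0.1478 0.154 ] tri [0.6494 0.1488 0.1535] 0.0018684583918740436 warmer xy 0.0863349476544103 0.13050795384338998
flask (280.1111145019531, 212.24156188964844) top [0.4817 0.01   0.138 ] tri [0.482  0.0107 0.1292] 0.002420007949650797 warmer xy -0.08730175458860832 0.00042899393269092386
flask (277.8814392089844, 171.25979614257812) top [0.5966 0.015  0.138 ] tri [0.5976 0.0156 0.1305] 0.0017277676643374438 warmer xy 0.027761866365262993 0.0002645218899959305
flask (276.6346130371094, 151.01425170898438) top [0.654 0.018 0.138] tri [0.6555 0.0186 0.1293] 0.0019910898334131347 warmer xy 0.08522832824187541 0.0005910376222998326
```

```bash
cat > pick.py <<'E'
import sys
from fl import *
def carry(f,p):
    r.move_gripper(.052); go([f[0],f[1],.25],yw+np.pi/2); r.move_l([f[0],f[1],.105],v=.12); print("down",r.state()["ft_force"])
    r.move_gripper(0); s=r.state(); print("gap",s["finger_gap"],s["ft_force"])
    r.move_l([f[0],f[1],.285],v=.12); s=r.state(); print("lift",s["finger_gap"],s["ft_force"]); f0=s["ft_force"][2]
    assert s["finger_gap"]>.025
    r.move_l([p[0],p[1],.285],v=.12); z=.252; r.move_l([p[0],p[1],z],v=.08)
    while z>.243:
        z-=.0015; r.move_l([p[0],p[1],z],v=.03); s=r.state()
        if s["ft_force"][2]-f0>2.5: break
    print("set",z,s["ft_force"]); r.move_gripper(.052); r.move_l([p[0],p[1],.32],v=.15); print(r.state()["time_s"])
fi,pi=map(int,sys.argv[1:3]); carry(fls[fi],pads[pi])
E
python3 pick.py 2 3
```

```text
down [ 0.645  -0.8867 -0.0729]
gap 0.030363887282332688 [-0.2245 -0.8314  4.0108]
lift 0.030137685689331076 [-0.4728 -0.1968 -0.9782]
set 0.2475 [-0.5746  0.2667  5.1248]
55.875
```

```bash
python3 pick.py 1 2 && python3 pick.py 0 0
python3 - <<'E'
from meas import *
np.set_printoptions(precision=4,suppress=True)
r.move_l([.33,-.28,.36],v=.3)
I,D=snap("top","d1"); I2,D2=snap("scene","d2")
save(I[100:260,150:450],"d1",2.6); save(I2[100:290,100:360],"d2",3)
P=cloud("top",D); m=((P[...,2]>.272)&(P[...,2]<.295)&(P[...,0]>.4)&(P[...,0]<.72)&(P[...,1]>.06)&(P[...,1]<.2)).astype(np.uint8)
for b in blobs(m,15):
    v,u=np.nonzero(b); w=onz("top",u.mean(),v.mean(),.281); print(w,(w-C0)@WX,(w-C0)@WY,np.nanmedian(P[b][:,2]))
print(find_items("d3"),r.state()["time_s"])
E
```

```text
down [1.1218 0.4251 1.2027]
gap 0.030256829714424182 [0.9698 1.3328 5.424 ]
lift 0.030367051909106876 [-1.1643 -0.0212 -2.317 ]
set 0.2475 [-2.0681 -0.1346  5.3119]
63.6167
down [ 0.0415 -0.1842  0.2738]
gap 0.030478444205205527 [-0.8783  1.1506  5.5793]
lift 0.030340672146358588 [-0.092   0.5145 -2.1684]
set 0.2475 [-1.6276 -0.3924  5.3441]
71.45
[0.6502 0.1469 0.281 ] 0.08722160438516789 0.12958090838432668 0.282088851052119
[0.591  0.1451 0.281 ] 0.028041525056569747 0.13046294653133092 0.2819649980001914
[0.4754 0.1393 0.281 ] -0.0877390006187437 0.12987139589958907 0.282480310429825
{'opener': (array([ 0.4985, -0.2748]), np.float64(0.0285742766444913), array([0.0127, 0.0234]), array([0.1202, 0.0361])), 'prism': (array([ 0.4759, -0.3915]), np.float64(3.131441082988575), array([0.0099, 0.0425]), array([0.0383, 0.0577]))} 73.2333
```

View pics/d1.png

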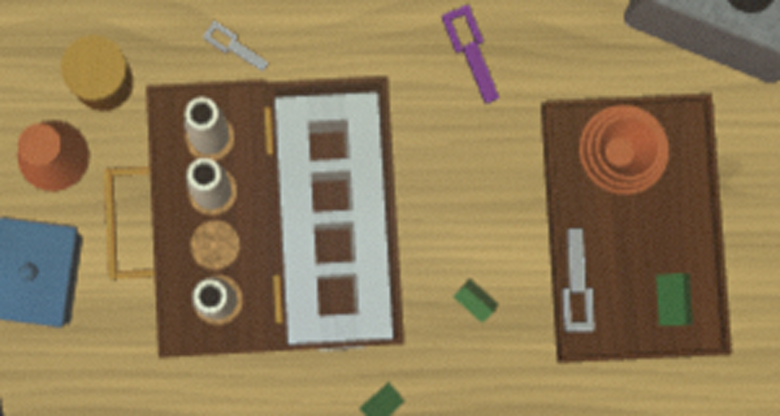

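View pics/d2.png

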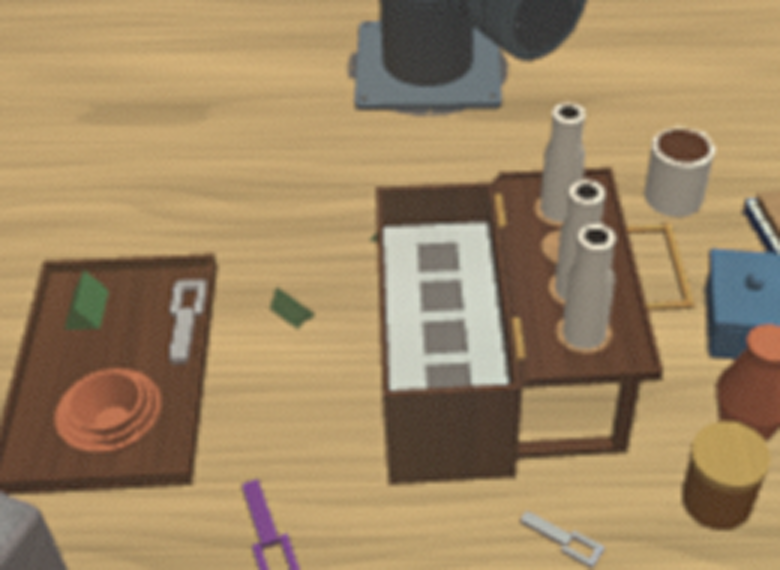

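In d1 all three flasks stand upright on their corks, with mouths at (203,113), (205,175) and (211,297), each within about 2 mm of centre. All wells are empty, and the opener (577,280) and prism (673,300) lie flat in the tray.

```bash
python3 -c "
from plant import r
print(r.job_done())"
```

```text
the job is handed in; nothing more can be done
None
```

The job is handed in, with no verdict shown: at the last look (73 s) the opener and prism lay flat in the tray, the leaf was turned over, and all three flasks stood upright within about 2 mm of their cork centres.

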